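# Set forceps to the gauge marks

## Task

Lift the dust cover off the gauge block by its handle and hang it by that handle on the hook of the stand. Then take the sprung forceps off their rest and squeeze them until the tips stand as far apart as the two marks on the gauge, never pinching the tips together, and hold them still with one tip above each mark, about a centimetre over the block without touching it. Finish while still holding them so; leave the other things on the bench where they are.

Things in the scene. Friction and masses are not known exactly. Their poses are not given: they have to be found in the camera images.
- forceps: Steel sprung forceps, 168 mm long, 12 mm high, 74 g, lying flat on the rest. Origin under the hinges at the bow end, on the underside; x points to the tips (x = 150 mm), z up. Bow block x -18 to 4 mm, 24 mm wide. Two sprung blades turn in the horizontal plane about x = 0, y = +-7 mm. Centre of mass near x = 75 mm. Finger opening must be held by position, with a grip of 20 N or more available.
- grip_mid (a point): Point midway between the blades' thick ribbed zones (forceps x 78 to 122 mm, z 0 to 12 mm), at x = 100 mm, 6 mm above the underside. Grip across y here. Outside width here: 37.5 mm at rest, 24 mm with tip centres 16 mm apart (blades parallel); tip spacing = 16 + 1.5 x (width - 24) mm. Spring force on each finger: about 4 N at rest, 10 N at 16 mm, 14 N at the stop (4 mm spacing, tips shut).
- tip_left (a point): Centre of the end of the blade on the forceps' +y side (y is to the left of x), 6 mm above the underside of the forceps; the tip is 4 mm wide and 6 mm high. At rest the tip centres are 36 mm apart.
- tip_right (a point): The same for the blade on the -y side.
- forceps_rest: Grey fixed rest under the forceps, with their x, y and yaw at the start; origin on the bench under their hinges. Base plate 6 mm thick, x -29 to 161, 70 mm wide; rear cradle x -15 to -1 mm, top 34 mm, side lips y +-15 to +-22 mm, up to 42 mm; front bar x 130 to 138 mm, 60 mm wide, top 34 mm. Between them the ribbed zones hang free, underside 34 mm above the bench.
- cover: White dust cover, open below, 74 x 96 mm, 40 mm high, 90 g, standing on the bench over the gauge (4 to 5 mm play all round). Origin at the centre of its lower edge plane, z up. Its handle is a rigid steel bail along y: a level round bar, 10 mm thick, from y -39 to +39 mm, its axis 100 mm above the origin (55 mm clear below the bar), on two uprights at y +-43 mm.
- bail_mid (a point): Middle of the handle bar's axis. Grip the bar away from its middle (y about +-25 mm) to leave the middle free for the hook.
- gauge: Fixed aluminium gauge block, 60 (x) x 80 (y) x 30 mm high, origin at the centre of its underside. Under the cover at the start. Two black engraved marks on its top, 24 mm long along x and 3 mm wide, at x -28 to -4 mm, y = +8 and -8 mm (16 mm apart centre to centre), near the edge that faces the robot (-x).
- mark_left (a point): Centre of the mark at gauge y = +8 mm, on the top face (30 mm above the bench).
- mark_right (a point): Centre of the mark at gauge y = -8 mm.
- hook_stand: Fixed steel hook stand, origin on the bench under the seat of the hook; x points from the seat to the post. Base plate x -10 to 110 mm, 90 mm wide, 10 mm high; post 75 mm behind the seat, 189 mm high. The hook is an 8 mm round bar in the stand's x-z plane: from the post down to the level seat, then up to a tip at x = -30 mm, 190 mm above the bench. Bring the bar in over the tip, moving along +x.
- hook_seat (a point): Upper surface of the hook at its lowest place (x -10 to +10 mm of the stand), 174 mm above the bench. The bar of the cover's handle lies across it, along the stand's y, with its axis 5 mm higher.
- bottle_amber: Bystander: small dark bottle, 42 mm across, 89 mm high; origin under its centre.
- beaker: Bystander: beaker, 59 mm across, 72 mm high; origin under its centre.
- petri_1: Bystander: petri dish, 62 mm across, 14 mm high; origin under its centre.
- timer: Bystander: white bench timer, 62 x 66 x 20 mm; origin under its centre.
- marker_black: Bystander: marker pen, 138 mm long (along its y), 14 mm thick; origin under its centre.
- bottle_small: Bystander: small white bottle, 36 mm across, 75 mm high; origin under its centre.
- run_book: Bystander: blue notebook, 210 x 152 x 14 mm; origin under its centre.
- tape_roll: Bystander: roll of tape, 94 mm across, 48 mm high; origin under its centre.

How it is judged:
On the way:
1. the cover hangs by its handle from the hook, let go (contact force between cover and hook_stand above 0.3 N and contact force between the fingers and cover below 0.05 N and height (world z) of cover above 0.06 m and distance between bail_mid and hook_seat below 0.03 m and linear speed of cover below 0.05 m/s), for 0.5 s.
At the end, for the whole second after the job is handed in: Cover hangs still from the hook by its handle, not held. The fingers hold the forceps still, off the gauge: tip centres 13.5 to 18.5 mm apart, each within 6 mm (from above) of the middle of its own mark (either way round) and 3.5 to 20 mm above the gauge top. Ends holding (all of step 1 and contact force between the fingers and forceps above 1 N and contact force between forceps and gauge below 0.05 N and distance between tip_left and tip_right between 0.0135 and 0.0185 m and ((horizontal distance between tip_left and mark_left below 0.006 m and horizontal distance between tip_right and mark_right below 0.006 m) or (horizontal distance between tip_left and mark_right below 0.006 m and horizontal distance between tip_right and mark_left below 0.006 m)) and z of tip_left in the frame of gauge between 0.0335 and 0.05 m and z of tip_right in the frame of gauge between 0.0335 and 0.05 m and linear speed of forceps below 0.02 m/s); the arm keeps its last pose, push and grip.
It fails at once if the tips of the forceps are pinched together (spacing under 7 mm) (distance between tip_left and tip_right below 0.007 m).
It fails at once if a bystander is pushed more than 30 mm (distance of any of bottle_amber, beaker, petri_1, timer, marker_black, bottle_small, run_book, tape_roll from where it was at the start of the episode above 0.03 m).
It also fails if it takes over 54 s, if anything falls off the work surface, if the arm or the gripper's body presses on something with over 40 N, if the wrist force passes 120 N, or if a joint passes its speed limit or range.

## Robot

A 6-joint arm with a two-finger parallel gripper is mounted at the origin on a cart in front of the work surface, level with it; the furniture and walls round the work are solid. World frame = base frame: x ahead of the robot, y to its left, z up, the work surface at z = 0. Lengths are in m, angles in rad, forces in N, time in s.
With the tool pointing down it reaches from about 0.35 to 0.975 m from the base axis. Payload 7.1 kg.
Tool frame: the origin (TCP) lies at the very end of the fingers, on their centre line; the grasp point (between the pads) lies 19 mm behind it (env.grip_depth is the distance from the TCP to the grasp point, in m); z points along the fingers, y is the line along which they close (so a half turn about z gives the same grasp; the last joint's range is limited). The gripper opens to 88 mm and grips with 3 to 60 N. Pads are 20 mm wide; open, the fingers measure 115 mm over their backs; the gripper's body (75 mm by 178 mm) begins 61 mm behind the grasp point.
Start: joints at [-1.324, 0.423, 1.63, -0, 1.089, -0.019], TCP at [0.164, -0.603, 0.223] pointing down, gripper open.
Joint ranges: [-3, 3], [-0.9, 2.11], [0.09, 2.58], [-1.31, 4.45], [0.11, 2.69], [-2.54, 2.54]. Speed limits (rad/s): [2.39, 2.39, 3.01, 3.14, 3.14, 3.14].

## Interface

Orientations are given as a unit quaternion [w, x, y, z].
In Python, from workcell import env, vision, telemetry, job gives the robot as it stands (env), with the cameras (vision), the readings (telemetry) and the job (job).
- The arm moves only by the tool run_rows, called after "Call:" in YAML: its name, and indented under it one key for each argument. Schema: {"type":"object","properties":{"motion":{"type":"array","items":{"type":"number"},"minItems":6,"maxItems":120},"jaw":{"type":"number"},"clamp_n":{"type":"number"},"only":{"type":"string"},"quiet":{"type":"boolean"},"lines":{"type":"string"}},"required":["motion"],"additionalProperties":false}. motion is one flat list of numbers that holds 1 to 20 rows one after another, with no inner brackets; each row has 6 numbers: dx, dy, dz in a scale on which 1.0 is 300 mm, then a rotation vector rx, ry, rz in normalised numbers (1 is 2 rad); each row shifts and turns the commanded pose from where the row before left it, along the tool's axes as they then stand; what a row does not reach is not made up. A row lasts 1/10 s, in which the tool goes at most 0.05 m and 0.15 rad, less where a joint would pass 70% of its speed; a pose out of reach is approached as far as the arm can. jaw is the finger opening in m, set as the call begins (left out keeps the last). The fingers move at their own pace and stop on an object; clamp_n is the grip in N (left out, the last holds). Time passes only in rows, so rows that do not move let the fingers close. The tool returns the time, the measured TCP pose, the force, the opening and the grip force at its end. only (a regular expression) keeps the lines of the reply that match it, lines (a string "A,B") keeps lines A to B, and quiet returns only ok. Shift and turn numbers lie between -1 and 1, and a call with a number outside is refused. Input that does not fit is refused with a message, and nothing moves.
- telemetry.read_state(): the state, without advancing time (a new reading comes with each control period).
- vision.camera(name): name is "side" or "top" or "wrist"; returns the picture (400x640x3 uint8, red, green, blue); there is no depth.
- vision.calibration(name): a dict with "vertical_fov" (degrees; the focal length in pixels is half the picture's height over the tangent of half this angle, whatever the lens; pixels are square), "cx", "cy" (the principal point, pixels), "R" (3x3) and "t" (3): a world point X has camera coordinates R X + t; the wrist camera has in their place "hand_eye" (4x4, takes a point from camera to tool coordinates, whose origin is the TCP and whose axes are the flange's). Camera axes: x right, y down, z forward; pixel columns grow to the right and rows downward; lengths in m; the calibration is good to about 2 mm. A picture is of the moment at which its call begins: read the wrist's pose just before it. calibration takes no time and is no camera call.
- job.hand_in(): hands the job in; it is judged then, once.
The state is a dict: "t": time; "q": joint angles; "joint_velocities": joint speeds; "joint_efforts": joint torques, N m; "position": TCP position; "tool_rot": TCP orientation; "contact_force": force on the tool from outside, world axes, zero at the start; "torque": the same for the moment, N m; "grip_width": finger opening in m; "finger_force": force on a finger pad.
Only numpy, scipy, OpenCV 4.12 (cv2) and the standard library are available. Lean on these libraries where they do the work, as an engineer would, in place of code of your own. Each camera call takes 0.05 s, during which the arm holds its last target. There are 200 camera calls.

## Working session

There is one attempt and no reset: what is moved stays moved. The work goes in short steps, Python scripts to look and compute and a tool call to move; the robot and the scene stay as the last step left them, time stands still between calls to the robot, and variables do not carry over. Pictures are saved under pics/ and viewed, at most 10 in all, crops included, and the job is handed in when it is done.

```bash
ls; mkdir -p pics; cat > h.py <<'E'
import numpy as np,cv2
from workcell import env, vision, telemetry, job
from scipy.spatial.transform import Rotation as Rn
def K(c):
    f=200/np.tan(np.radians(c['vertical_fov'])/2); return f,c['cx'],c['cy']
def proj(name,X):
    c=vision.calibration(name); f,cx,cy=K(c); p=np.atleast_2d(X)@np.array(c['R']).T+np.array(c['t'])
    return np.c_[f*p[:,0]/p[:,2]+cx,f*p[:,1]/p[:,2]+cy]
def ray(name,uv,pose=None):
    c=vision.calibration(name); f,cx,cy=K(c); uv=np.atleast_2d(uv)
    d=np.c_[(uv[:,0]-cx)/f,(uv[:,1]-cy)/f,np.ones(len(uv))]
    if name=='wrist':
        p,q=pose; T=np.eye(4); T[:3,:3]=Rn.from_quat(np.r_[q[1:],q[0]]).as_matrix(); T[:3,3]=p
        T=T@np.array(c['hand_eye']); return T[:3,3],d@T[:3,:3].T
    R=np.array(c['R']); return -R.T@np.array(c['t']),d@R
def plane(name,uv,z,pose=None):
    o,d=ray(name,uv,pose); return o+d*((z-o[2])/d[:,2])[:,None]
E
python3 - <<'E'
from h import *
s=telemetry.read_state(); print(s)
for n in ('top','side'):
    cv2.imwrite(f'pics/{n}0.png',vision.camera(n)[:,:,::-1]); 
    print(n,ray(n,[[320,200],[0,0],[639,399]]),vision.calibration(n)['vertical_fov'])
print(vision.calibration('wrist'))
E
```

```text
pics
workcell.py
{'t': 0.0, 'q': array([-1.32401217e+00,  4.23841557e-01,  1.63070227e+00, -9.84162191e-06,
        1.08861820e+00, -1.89801744e-02]), 'joint_velocities': array([-0.00160092, -0.00067791,  0.00027618, -0.00168071, -0.00041613,
       -0.00071318]), 'joint_efforts': array([-9.68530330e-04, -5.44640386e+01, -2.73670185e+01,  6.42460235e-02,
        2.27627921e-02, -1.06994216e-04]), 'position': array([ 0.1640485 , -0.60249271,  0.22189644]), 'tool_rot': array([-7.79108435e-04,  9.91183541e-01,  1.32493672e-01, -9.35141808e-05]), 'contact_force': array([-0.24112127,  0.33994363,  0.39756559]), 'torque': array([-0.00600509,  0.03523656, -0.01369125]), 'finger_force': 0.0, 'grip_width': 0.08782417658332056}
top (array([0.44742127, 0.00291884, 1.45390843]), array([[ 0.05986593, -0.01698164, -0.99813771],
       [ 0.50985763,  0.66435907, -0.97274968],
       [-0.38790987, -0.69621408, -1.02339119]])) 46.82213688524595
side (array([0.32927953, 0.93424557, 0.84973411]), array([[ 0.17872362, -0.77918807, -0.60083989],
       [ 1.03078996, -0.90273614, -0.19482315],
       [-0.67056148, -0.6565788 , -1.00482936]])) 53.54287284089023
{'vertical_fov': 60.44401682116548, 'cx': 321.18078705581337, 'cy': 194.2408615798905, 'hand_eye': array([[-5.86078464e-04, -9.61381482e-01, -2.75218644e-01,
         7.58691191e-02],
       [ 9.99999779e-01, -4.76769201e-04, -4.64071954e-04,
         2.21064761e-04],
       [ 3.14934411e-04, -2.75218855e-01,  9.61381549e-01,
        -1.60691451e-01],
       [ 0.00000000e+00,  0.00000000e+00,  0.00000000e+00,
         1.00000000e+00]])}
```

View pics/top0.png

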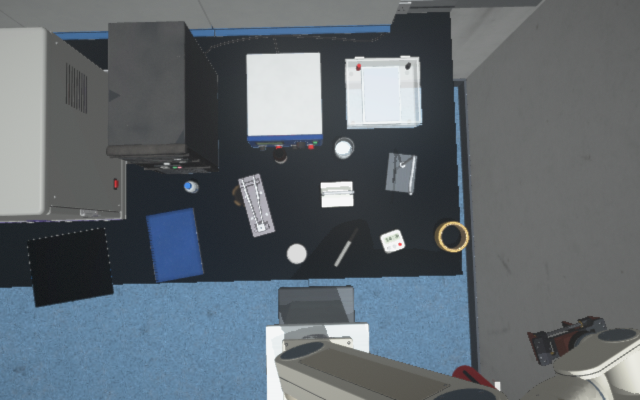

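View pics/side0.png

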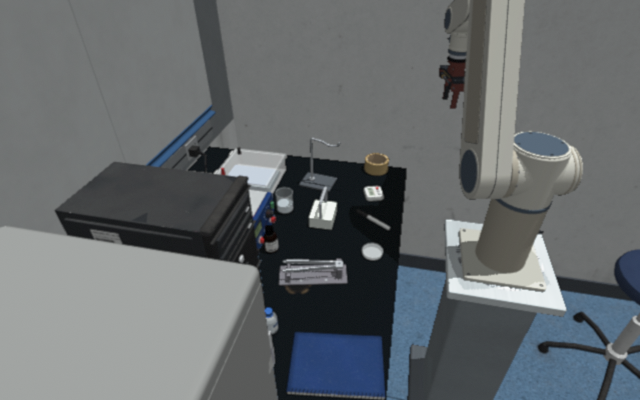

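The top view shows the rest with the forceps at about (257,205), the cover at (337,194) and the hook stand at (402,173). The bottles, beaker, petri dish, pen and timer lie around them. I'll zoom in on that area.

```bash
python3 - <<'E'
from h import *
im=cv2.imread('pics/top0.png')[135:270,228:428]
cv2.imwrite('pics/topz.png',cv2.resize(im,None,fx=4,fy=4,interpolation=cv2.INTER_CUBIC))
im=cv2.imread('pics/side0.png')[130:300,250:400]
cv2.imwrite('pics/sidez.png',cv2.resize(im,None,fx=3.5,fy=3.5,interpolation=cv2.INTER_CUBIC))
E
```

```text
(no output)
```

View pics/topz.png

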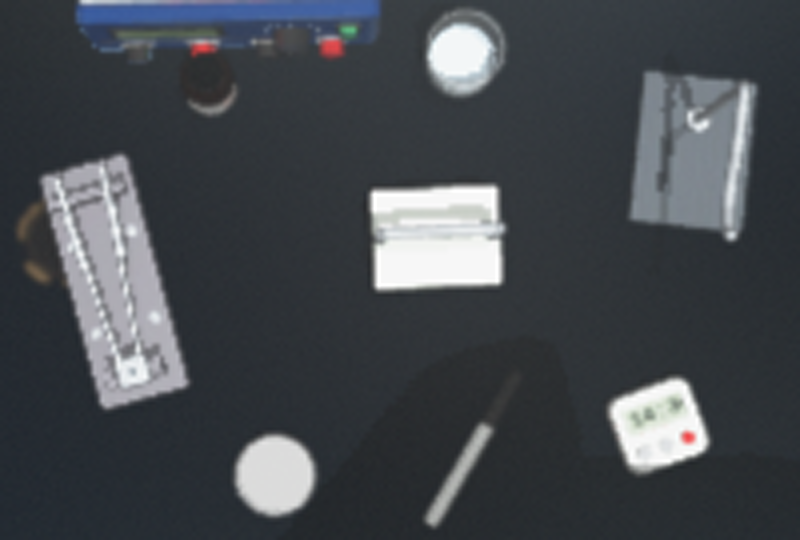

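View pics/sidez.png

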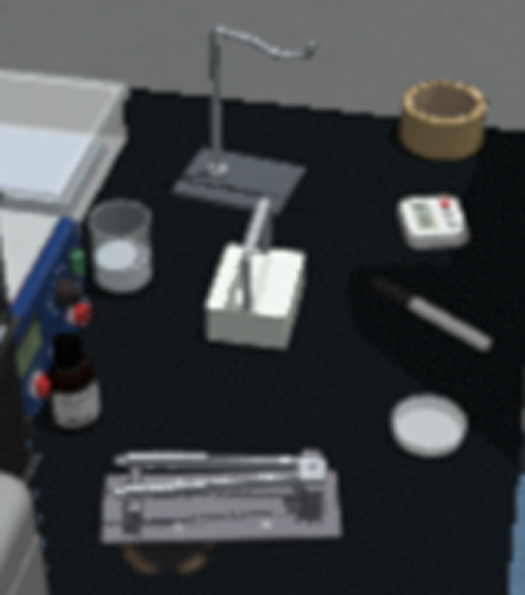

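The zoom shows:
- **Forceps:** bow toward the robot, at full-picture pixel (261,228). The tips point away, leaning left, at (243,178) and (254,175).
- **Cover:** its bail runs along image x at (337,193).
- **Hook stand:** plate at (402,173). The hook tip is at about (411,194), toward the robot.

Next I'll measure these with masks.

```bash
python3 - <<'E'
from h import *
im=cv2.imread('pics/top0.png'); g=cv2.cvtColor(im,cv2.COLOR_BGR2GRAY)
def rect(box,lo,z,name,hi=256):
    x0,y0,x1,y1=box; m=np.zeros_like(g); m[y0:y1,x0:x1]=((g>=lo)&(g<hi))[y0:y1,x0:x1]*255
    m=cv2.morphologyEx(m,cv2.MORPH_CLOSE,np.ones((3,3)))
    c=max(cv2.findContours(m,cv2.RETR_EXTERNAL,cv2.CHAIN_APPROX_NONE)[0],key=cv2.contourArea)[:,0].astype(float)
    P=plane('top',c,z)[:,:2]; r=cv2.minAreaRect((P*1000).astype(np.float32)); print(name,np.round(r[0],1),np.round(r[1],1),round(r[2],1)); return r
rect((315,175,360,212),150,.04,'cover top')
rect((232,165,285,245),90,.006,'rest')
rect((382,148,420,196),65,.010,'stand')
def zz(p): p=np.array(p,float); return np.c_[228+(p[:,0]+.5)/4-.5,135+(p[:,1]+.5)/4-.5]
def show(n,p,z): print(n,np.round(plane('top',zz(p),z)*1000,1).tolist())
show('bail ends',[[376,234],[504,229]],.1)
show('hooktip',[[732,236]],.19)
show('post/arm top',[[743,90]],.19)
show('standcorners',[[645,71],[757,82],[742,232],[630,221]],.01)
show('restcorners',[[41,178],[126,154],[189,384],[106,409]],.006)
show('bow',[[133,371]],.046)
show('tips',[[58,178],[106,165]],.046)
show('cover top corners',[[370,189],[498,185],[502,283],[375,290]],.04)
def zs(p): p=np.array(p,float); return np.c_[250+(p[:,0]+.5)/3.5-.5,130+(p[:,1]+.5)/3.5-.5]
# triangulate hook tip and bail ends
def tri(a,b):
    o1,d1=ray('top',zz([a]));o2,d2=ray('side',zs([b]));d1=d1[0];d2=d2[0]
    s=np.linalg.lstsq(np.c_[d1,-d2],o2-o1,rcond=None)[0]; A=o1+d1*s[0];B=o2+d2*s[1]; return np.round((A+B)*500,1),round(np.linalg.norm(A-B)*1000,1)
print('hook tip tri',tri([732,236],[311,47]))
print('bail right tri',tri([504,229],[265,203]))
print('bail left tri',tri([376,234],[248,246]))
E
```

```text
cover top [550.2 -74.2] [76.  98.4] 1.1
rest [524.5 178.9] [190.5  72. ] 14.5
stand [ 611.4 -277.7] [ 92.6 129.1] 82.0
bail ends [[548.7, -25.4, 100.0], [550.0, -119.6, 100.0]]
hooktip [[534.3, -267.9, 190.0]]
post/arm top [[635.1, -279.6, 190.0]]
standcorners [[678.9, -243.0, 10.0], [668.0, -331.2, 10.0], [549.6, -314.5, 10.0], [560.6, -226.9, 10.0]]
restcorners [[606.7, 234.9, 6.0], [624.0, 167.7, 6.0], [442.1, 121.8, 6.0], [424.3, 186.9, 6.0]]
bow [[453.2, 160.8, 46.0]]
tips [[602.0, 215.5, 46.0], [611.1, 178.6, 46.0]]
cover top corners [[588.0, -23.0, 40.0], [588.6, -121.5, 40.0], [513.1, -122.2, 40.0], [510.3, -24.8, 40.0]]
hook tip tri (array([ 536.4, -269.9,  179.7]), np.float64(2.7))
bail right tri (array([ 551.6, -120.3,   90.9]), np.float64(1.8))
bail left tri (array([547.9, -25.2, 110.4]), np.float64(0.2))
```

The rows are not in the units I measure in: shifts go in shares of 300 mm and turns go in shares of 2 rad. I convert before sending: -0.147 rad is -0.0735.

```bash
cat >> h.py <<'E'
def to(x,y,z,yaw):
    "print delta in present tool axes to TCP target (m), tool-x heading yaw deg, z down"
    s=telemetry.read_state(); q=s['tool_rot']; R=Rn.from_quat(np.r_[q[1:],q[0]])
    a=np.radians(yaw); c,n=np.cos(a),np.sin(a); Rt=Rn.from_matrix(np.array([[c,n,0],[n,-c,0],[0,0,-1]]))
    h=np.degrees(np.arctan2(*R.as_matrix()[1::-1,0]))
    print('t',round(s['t'],2),'pos',np.round(s['position'],4),'hdg',round(h,2),'q',np.round(s['q'],2),'w',round(s['grip_width'],4))
    print('rot first:',np.round((R.inv()*Rt).as_rotvec(),4),'then d:',np.round(Rt.inv().apply(np.array([x,y,z])-s['position']),4),' d w/o rot',np.round(R.inv().apply(np.array([x,y,z])-s['position']),4))
E
```

Call:
run_rows:
  motion: [0, 0, 0, 0, 0, -0.0735, 0, 0, 0, 0, 0, -0.0735, 0, 0, 0, 0, 0, -0.0735, 0, 0, 0, 0, 0, -0.0735, 0, 0, 0, 0, 0, -0.0735, 0, 0, 0, 0, 0, -0.0735, 0, 0, 0, 0, 0, -0.0735, 0, 0, 0, 0, 0, -0.0735, 0, 0, 0, 0, 0, -0.0735, 0, 0, 0, 0, 0, 0]
  jaw: 0.07
  clamp_n: 30

```text
t: 1.1
position: [0.1641, -0.6027, 0.2223]
tool_rot: [-0.0, 0.7, 0.714, 0.0]
contact_force: [-0.6, 0.2, 0.1]
grip_width: 0.0698
finger_force: 0.0
```

```bash
python3 -c "from h import *;to(.5495,-.049,.150,91)"
```

```text
t 1.1 pos [ 0.1641 -0.6027  0.2223] hdg 91.11 q [-1.32  0.42  1.63  0.    1.09 -1.34] w 0.0698
rot first: [-0.0002 -0.0008  0.0019] then d: [0.5469 0.395  0.0723]  d w/o rot [0.5461 0.396  0.0726]
```

To row units: 0.042 m is 0.14, 0.036 m is 0.12.

Call:
run_rows:
  motion: [0.12, 0.0867, 0, 0, 0, 0, 0.12, 0.0867, 0, 0, 0, 0, 0.12, 0.0867, 0, 0, 0, 0, 0.12, 0.0867, 0, 0, 0, 0, 0.12, 0.0867, 0, 0, 0, 0, 0.12, 0.0867, 0, 0, 0, 0, 0.12, 0.0867, 0, 0, 0, 0, 0.12, 0.0867, 0, 0, 0, 0, 0.12, 0.0867, 0, 0, 0, 0, 0.12, 0.0867, 0, 0, 0, 0, 0.12, 0.0867, 0, 0, 0, 0, 0.12, 0.0867, 0, 0, 0, 0, 0.12, 0.0867, 0, 0, 0, 0, 0.12, 0.0867, 0, 0, 0, 0, 0.14, 0.1067, 0, 0, 0, 0, 0, 0, 0, 0, 0, 0, 0, 0, 0.0667, 0, 0, 0, 0, 0, 0.1, 0, 0, 0, 0, 0, 0.0733, 0, 0, 0, 0, 0, 0, 0, 0, 0]

```text
t: 3.1
position: [0.546, -0.0523, 0.1478]
tool_rot: [-0.002, 0.702, 0.712, -0.002]
contact_force: [0.9, 0.6, -0.2]
grip_width: 0.0702
finger_force: 0.0
```

```bash
python3 - <<'E'
from h import *
to(.5495,-.049,.081,91)
s=telemetry.read_state();cv2.imwrite('pics/w1.png',vision.camera('wrist')[:,:,::-1])
E
```

```text
t 3.1 pos [ 0.546  -0.0523  0.1478] hdg 90.84 q [-0.12  0.42  1.85 -0.    0.88 -0.13] w 0.0702
rot first: [-0.0062 -0.0007 -0.0028] then d: [0.0033 0.0035 0.0668]  d w/o rot [0.0032 0.0039 0.0668]
```

View pics/w1.png

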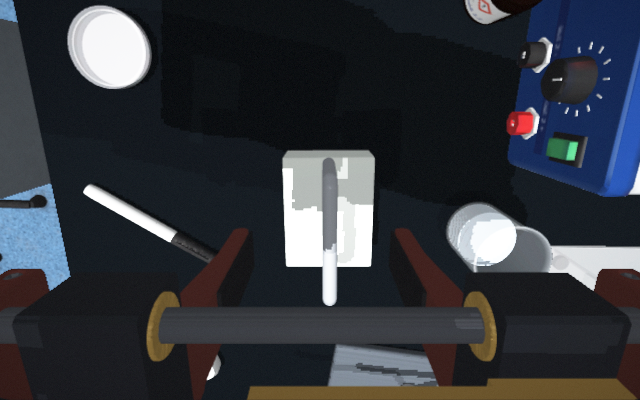

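The bar runs down column 329–330, from row 160 to row 303, and sits between the fingers, slightly right of their centre. That matches the 4 mm still left in tool y. I'll check its x by casting a ray, then descend.

To row units: 0.02 m is 0.0667, 0.0065 m is 0.0217.

```bash
python3 - <<'E'
from h import *
s=telemetry.read_state()
print(np.round(plane('wrist',[[329,165],[330,250],[330,300]],.1,(s['position'],s['tool_rot'])),4))
E
```

```text
[[ 0.552  -0.0183  0.1   ]
 [ 0.5538 -0.0759  0.1   ]
 [ 0.5547 -0.114   0.1   ]]
```

Call:
run_rows:
  motion: [0.0053, 0.0067, 0.0667, 0, 0, 0, 0.0053, 0.0067, 0.0667, 0, 0, 0, 0, 0, 0.0667, 0, 0, 0, 0, 0, 0.0217, 0, 0, 0, 0, 0, 0, 0, 0, 0, 0, 0, 0, 0, 0, 0]

```text
t: 3.75
position: [0.5534, -0.0492, 0.0854]
tool_rot: [0.001, 0.701, 0.713, 0.001]
contact_force: [0.3, -0.1, 0.4]
grip_width: 0.07
finger_force: 0.0
```

```bash
python3 -c "from h import *;to(.5495,-.049,.081,91)"
```

```text
t 3.75 pos [ 0.5534 -0.0492  0.0854] hdg 90.99 q [-0.11  0.52  1.87 -0.    0.75 -0.13] w 0.07
rot first: [ 0.0017  0.0002 -0.0002] then d: [ 0.0003 -0.0039  0.0044]  d w/o rot [ 0.0003 -0.0039  0.0044]
```

To row units: 0.004 m is 0.0133.

Call:
run_rows:
  motion: [0, 0, 0.0133, 0, 0, 0, 0, 0, 0, 0, 0, 0, 0, 0, 0, 0, 0, 0]

```text
t: 4.05
position: [0.5528, -0.049, 0.0806]
tool_rot: [0.0, 0.701, 0.713, 0.0]
contact_force: [-0.2, -0.6, 0.5]
grip_width: 0.07
finger_force: 0.0
```

Call:
run_rows:
  motion: [0, 0, 0, 0, 0, 0, 0, 0, 0, 0, 0, 0, 0, 0, 0, 0, 0, 0, 0, 0, 0, 0, 0, 0, 0, 0, 0, 0, 0, 0, 0, 0, 0, 0, 0, 0, 0, 0, 0, 0, 0, 0, 0, 0, 0, 0, 0, 0]
  jaw: 0.005
  clamp_n: 40

```text
t: 4.85
position: [0.5525, -0.049, 0.0802]
tool_rot: [-0.0, 0.701, 0.713, -0.0]
contact_force: [0.4, -0.1, -0.8]
grip_width: 0.0096
finger_force: 16.2
```

```bash
python3 -c "from h import *;to(.5495,-.049,.20,91)"
```

```text
t 4.85 pos [ 0.5525 -0.049   0.0802] hdg 91.03 q [-0.11  0.53  1.87 -0.    0.74 -0.13] w 0.0096
rot first: [-0.0002 -0.      0.0006] then d: [ 0.     -0.003  -0.1198]  d w/o rot [ 0.     -0.003  -0.1198]
```

To row units: -0.03 m is -0.1, -0.02 m is -0.0667, 0.08 rad is 0.04.

Call:
run_rows:
  motion: [0, 0, -0.0667, 0, 0, 0, 0, 0, -0.1, 0, 0, 0, 0, 0, -0.1, 0, 0, 0, 0, 0, -0.1, 0, 0, 0, 0, 0, -0.04, 0, 0, 0, 0, 0, 0, 0, 0, 0.04, 0, 0, 0, 0, 0, 0.0385, 0, 0, 0, 0, 0, 0]

```text
t: 5.65
position: [0.5521, -0.0489, 0.2014]
tool_rot: [-0.0, 0.755, 0.656, -0.0]
contact_force: [0.8, 0.0, -1.2]
grip_width: 0.0089
finger_force: 40.0
```

```bash
python3 -c "from h import *;to(.494,-.2365,.20,82)
cv2.imwrite('pics/s2.png',cv2.resize(vision.camera('side')[120:300,230:430,::-1],None,fx=3,fy=3))"
```

```text
t 5.65 pos [ 0.5521 -0.0489  0.2014] hdg 82.0 q [-0.11  0.35  1.8   0.    0.99  0.03] w 0.0089
rot first: [-0.0011  0.     -0.0001] then d: [-0.1938 -0.0314  0.0014]  d w/o rot [-0.1938 -0.0314  0.0015]
```

View pics/s2.png

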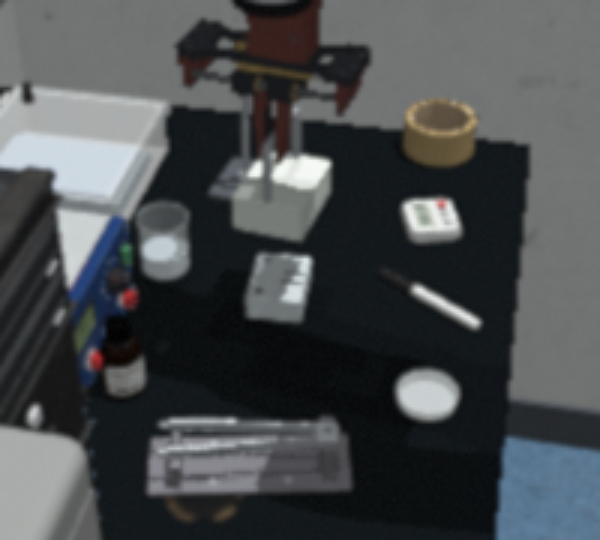

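The cover has come up level off the gauge, now bare at about (280,287) in this crop. I'll move it to the point in front of the hook.

To row units: -0.035 m is -0.1167, -0.03 m is -0.1.

Call:
run_rows:
  motion: [-0.05, -0.01, 0, 0, 0, 0, -0.1, -0.0167, 0, 0, 0, 0, -0.1167, -0.02, 0, 0, 0, 0, -0.1167, -0.02, 0, 0, 0, 0, -0.1167, -0.02, 0, 0, 0, 0, -0.1, -0.0167, 0, 0, 0, 0, -0.0467, 0, 0, 0, 0, 0, 0, 0, 0, 0, 0, 0, 0, 0, 0, 0, 0, 0, 0, 0, 0, 0, 0, 0]

```text
t: 6.7
position: [0.4952, -0.2358, 0.202]
tool_rot: [-0.0, 0.754, 0.657, 0.0]
contact_force: [-1.0, 0.3, -1.0]
grip_width: 0.0089
finger_force: 40.0
```

```bash
python3 -c "from h import *;to(.5683,-.2469,.20,82)
a=cv2.resize(vision.camera('side')[110:250,250:400,::-1],None,fx=2.6,fy=2.6);b=cv2.resize(vision.camera('top')[130:260,350:450,::-1],None,fx=2.8,fy=2.8)
c=np.zeros((364,670,3),np.uint8);c[:,:390]=a;c[:,390:]=b;cv2.imwrite('pics/s3.png',c)"
```

```text
t 6.7 pos [ 0.4952 -0.2358  0.202 ] hdg 82.11 q [-0.47  0.34  1.82  0.    0.99 -0.33] w 0.0089
rot first: [-0.0004 -0.0004  0.0019] then d: [-0.0008  0.074   0.002 ]  d w/o rot [-0.0009  0.074   0.002 ]
```

View pics/s3.png

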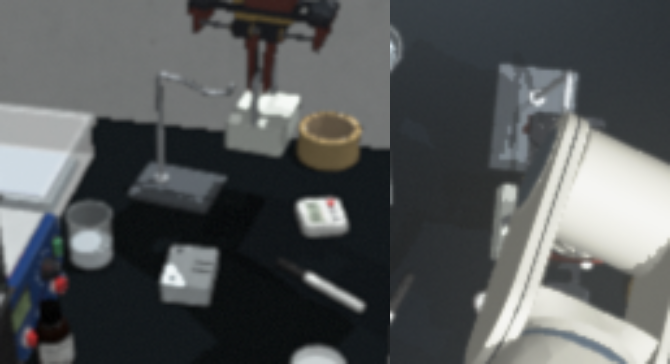

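The cover hangs in front of the hook tip (crop ~(232,92)), and the bail opening faces it. Now I'll move in and lower the bar.

To row units: 0.016 m is 0.0533, 0.01 m is 0.0333.

Call:
run_rows:
  motion: [0, 0.0333, 0, 0, 0, 0, 0, 0.0533, 0, 0, 0, 0, 0, 0.0533, 0, 0, 0, 0, 0, 0.0533, 0, 0, 0, 0, 0, 0.0533, 0, 0, 0, 0, 0, 0, 0, 0, 0, 0, 0, 0, 0.0333, 0, 0, 0, 0, 0, 0.0333, 0, 0, 0, 0, 0, 0.0333, 0, 0, 0, 0, 0, 0.0267, 0, 0, 0, 0, 0, 0, 0, 0, 0, 0, 0, 0, 0, 0, 0]

```text
t: 8.0
position: [0.5681, -0.2471, 0.1639]
tool_rot: [-0.0, 0.755, 0.656, -0.0]
contact_force: [-1.0, 1.0, -0.7]
grip_width: 0.0089
finger_force: 40.0
```

Call:
run_rows:
  motion: [0, 0, 0.0067, 0, 0, 0, 0, 0, 0.0067, 0, 0, 0, 0, 0, 0.0033, 0, 0, 0, 0, 0, 0, 0, 0, 0, 0, 0, 0, 0, 0, 0]

```text
t: 8.5
position: [0.5683, -0.2471, 0.1593]
tool_rot: [0.0, 0.755, 0.656, 0.0]
contact_force: [0.3, -0.2, -0.7]
grip_width: 0.0092
finger_force: 40.0
```

```bash
python3 -c "from h import *;to(.5683,-.2469,.16,82)
cv2.imwrite('pics/s4.png',cv2.resize(vision.camera('side')[110:230,270:400,::-1],None,fx=4,fy=4))"
```

```text
t 8.5 pos [ 0.5683 -0.2471  0.1593] hdg 82.04 q [-0.43  0.49  1.69  0.    0.96 -0.29] w 0.0092
rot first: [0.0001 0.     0.0006] then d: [ 0.0002 -0.     -0.0007]  d w/o rot [ 0.0002 -0.     -0.0007]
```

View pics/s4.png

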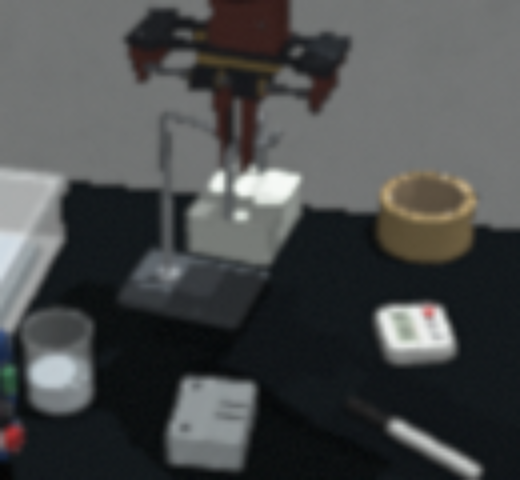

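The hook passes through the bail, with its tip showing at about (270,140), in front of the bar. I'll lower a little further until it takes the weight.

To row units: 0.001 m is 0.0033.

Call:
run_rows:
  motion: [0, 0, 0.0033, 0, 0, 0, 0, 0, 0.0033, 0, 0, 0, 0, 0, 0, 0, 0, 0, 0, 0, 0, 0, 0, 0]

```text
t: 8.95
position: [0.5686, -0.2471, 0.1578]
tool_rot: [0.0, 0.754, 0.656, 0.0]
contact_force: [-0.2, 1.0, 5.6]
grip_width: 0.0094
finger_force: 40.0
```

Call:
run_rows:
  motion: [0, 0, 0.0033, 0, 0, 0, 0, 0, 0, 0, 0, 0, 0, 0, 0, 0, 0, 0]

```text
t: 9.25
position: [0.5687, -0.2471, 0.1572]
tool_rot: [0.0, 0.754, 0.656, 0.0]
contact_force: [-2.5, 1.9, 8.5]
grip_width: 0.009
finger_force: 40.0
```

To row units: -0.0018 m is -0.006.

Call:
run_rows:
  motion: [0, 0, -0.006, 0, 0, 0, 0, 0, 0, 0, 0, 0]

```text
t: 9.45
position: [0.5685, -0.2471, 0.1581]
tool_rot: [0.0, 0.754, 0.656, 0.0]
contact_force: [0.5, -0.1, 1.8]
grip_width: 0.0091
finger_force: 40.0
```

Call:
run_rows:
  motion: [0, 0, 0, 0, 0, 0, 0, 0, 0, 0, 0, 0, 0, 0, 0, 0, 0, 0, 0, 0, 0, 0, 0, 0, 0, 0, 0, 0, 0, 0, 0, 0, 0, 0, 0, 0, 0, 0, 0, 0, 0, 0, 0, 0, 0, 0, 0, 0]
  jaw: 0.045

```text
t: 10.25
position: [0.5683, -0.2471, 0.158]
tool_rot: [0.0, 0.754, 0.656, -0.0]
contact_force: [-0.1, 0.1, 0.1]
grip_width: 0.0451
finger_force: 0.0
```

Call:
run_rows:
  motion: [0, 0, -0.0333, 0, 0, 0, 0, 0, -0.0667, 0, 0, 0, 0, 0, -0.1, 0, 0, 0, 0, 0, -0.1, 0, 0, 0, 0, 0, -0.1, 0, 0, 0, 0, 0, 0, 0, 0, 0, 0, 0, 0, 0, 0, 0]
  jaw: 0.06

```text
t: 10.95
position: [0.5685, -0.2472, 0.2791]
tool_rot: [0.001, 0.754, 0.656, 0.0]
contact_force: [0.3, -0.0, -0.4]
grip_width: 0.06
finger_force: 0.0
```

```bash
python3 -c "from h import *;to(.5572,.1868,.21,14.5)
cv2.imwrite('pics/s5.png',np.hstack([cv2.resize(vision.camera('side')[110:230,270:400,::-1],None,fx=3.2,fy=3.2),cv2.resize(vision.camera('wrist')[:,:,::-1],None,fx=.6,fy=.96)]))"
```

```text
t 10.95 pos [ 0.5685 -0.2472  0.2791] hdg 82.04 q [-0.43  0.36  1.59  0.    1.19 -0.29] w 0.06
rot first: [ 2.0000e-03 -6.0000e-04  1.1788e+00] then d: [ 0.0977 -0.423   0.0691]  d w/o rot [ 0.4283 -0.0715  0.0687]
```

View pics/s5.png

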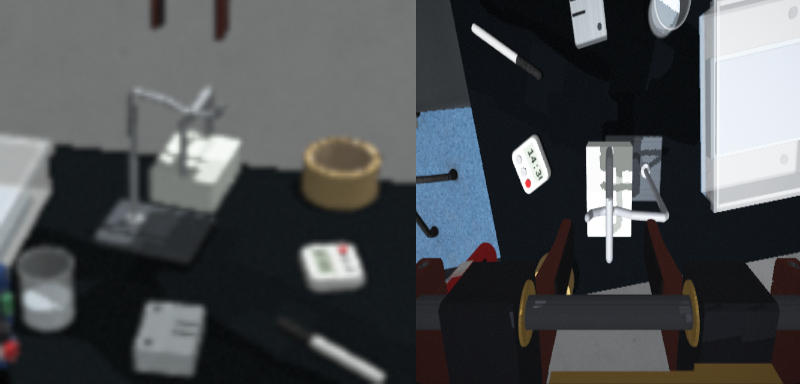

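The cover hangs on the hook, clear of the open fingers, and the bystanders haven't moved. On the way to the forceps I'll stop over the gauge and measure it from the wrist camera with masks.

To row units: 0.04 m is 0.1333, 0.03 m is 0.1.

Call:
run_rows:
  motion: [0.1, -0.0167, 0, 0, 0, 0, 0.1333, -0.02, 0, 0, 0, 0, 0.1333, -0.02, 0, 0, 0, 0, 0.1, -0.0167, 0, 0, 0, 0, 0, 0, 0, 0, 0, 0, 0, 0, 0, 0, 0, 0, 0, 0, 0, 0, 0, 0]

```text
t: 11.75
position: [0.5657, -0.1062, 0.2773]
tool_rot: [-0.0, 0.755, 0.656, -0.0]
contact_force: [0.3, -0.3, 0.5]
grip_width: 0.0601
finger_force: 0.0
```

```bash
cat > g.py <<'E'
from h import *
s=telemetry.read_state();pose=(s['position'],s['tool_rot']);im=vision.camera('wrist')
print('pos',np.round(pose[0],4))
np.save('w.npy',im);g=cv2.cvtColor(im,cv2.COLOR_RGB2GRAY)
# project window about gauge
c=vision.calibration('wrist');f,cx,cy=K(c);o,_=ray('wrist',[[0,0]],pose)
T=np.eye(4);q=pose[1];T[:3,:3]=Rn.from_quat(np.r_[q[1:],q[0]]).as_matrix();T[:3,3]=pose[0];T=np.linalg.inv(T@np.array(c['hand_eye']))
def pw(X): p=T[:3,:3]@np.array(X)+T[:3,3]; return np.array([f*p[0]/p[2]+cx,f*p[1]/p[2]+cy])
ctr=pw([.55,-.074,.03]);print('gauge px',ctr)
m=np.zeros_like(g);u,v=ctr.astype(int);r=75
m[max(0,v-r):v+r,max(0,u-r):u+r]=255
b=cv2.morphologyEx(cv2.bitwise_and((g>110).astype(np.uint8)*255,m),cv2.MORPH_CLOSE,np.ones((3,3)))
ct=max(cv2.findContours(b,cv2.RETR_EXTERNAL,cv2.CHAIN_APPROX_NONE)[0],key=cv2.contourArea)
def mm(a,z=.03): return np.round(plane('wrist',a,z,pose)[:,:2]*1000,1)
bx=cv2.minAreaRect((mm(ct[:,0].astype(float))).astype(np.float32));print('block',bx)
h=np.zeros_like(g);cv2.drawContours(h,[cv2.convexHull(ct)],-1,255,-1)
d=((g<60)&(h>0)).astype(np.uint8)
for k in cv2.findContours(d,cv2.RETR_EXTERNAL,cv2.CHAIN_APPROX_NONE)[0]:
    if cv2.contourArea(k)>8:
        P=mm(k[:,0].astype(float));print('dark',cv2.minAreaRect(P.astype(np.float32)))
E
python3 g.py; python3 -c "from h import *;to(.5572,.1868,.21,14.5)"
```

```text
pos [ 0.5657 -0.1062  0.2773]
gauge px [304.06040993 136.35269869]
block ((552.219970703125, -71.30265808105469), (60.04953384399414, 78.89157104492188), 2.759104013442993)
dark ((568.7499389648438, -42.75), (4.55330753326416, 4.6524338722229), 82.23514556884766)
t 11.8 pos [ 0.5658 -0.1064  0.2775] hdg 81.97 q [-0.21  0.29  1.69 -0.    1.16 -0.07] w 0.0599
rot first: [-6.0000e-04  6.0000e-04  1.1776e+00] then d: [ 0.0651 -0.286   0.0675]  d w/o rot [ 0.2891 -0.0494  0.0674]
```

```bash
sed 's/im=vision.camera(.wrist.)/im=np.load("w.npy");b2=1/;s/(g<60)/(bh>35)/;s/^d=/bh=cv2.morphologyEx(g,cv2.MORPH_BLACKHAT,np.ones((11,11)));d=/' g.py > g2.py; python3 g2.py
```

```text
pos [ 0.5658 -0.1064  0.2775]
gauge px [303.91350761 136.1786376 ]
block ((552.4268188476562, -71.53112030029297), (59.94367980957031, 78.98065948486328), 2.654944896697998)
dark ((571.7246704101562, -98.45307922363281), (7.268440246582031, 7.231212615966797), 82.87498474121094)
dark ((537.101318359375, -80.32698822021484), (24.239566802978516, 3.4663026332855225), 2.815596342086792)
dark ((536.3310546875, -64.27093505859375), (24.034976959228516, 3.210993766784668), 2.862434148788452)
dark ((568.9588012695312, -42.95160675048828), (6.788688659667969, 6.9676313400268555), 79.69544982910156)
```

To row units: 0.045 m is 0.15, 0.034 m is 0.1133, 0.149 rad is 0.0745.

Call:
run_rows:
  motion: [0.1, -0.0167, 0, 0, 0, 0, 0.15, -0.0267, 0, 0, 0, 0, 0.15, -0.0267, 0, 0, 0, 0, 0.15, -0.0267, 0, 0, 0, 0, 0.15, -0.0267, 0, 0, 0, 0, 0.15, -0.0267, 0, 0, 0, 0, 0.1133, -0.0167, 0, 0, 0, 0, 0, 0, 0, 0, 0, 0.0735, 0, 0, 0, 0, 0, 0.0735, 0, 0, 0, 0, 0, 0.0735, 0, 0, 0, 0, 0, 0.0735, 0, 0, 0, 0, 0, 0.0735, 0, 0, 0, 0, 0, 0.0735, 0, 0, 0, 0, 0, 0.0735, 0, 0, 0, 0, 0, 0.0745, 0, 0, 0, 0, 0, 0, 0, 0, 0, 0, 0, 0]

```text
t: 13.5
position: [0.5568, 0.187, 0.2778]
tool_rot: [0.0, 0.992, 0.128, -0.0]
contact_force: [-0.2, 0.3, -0.3]
grip_width: 0.0597
finger_force: 0.0
```

```bash
python3 - <<'E'
from h import *
to(.5572,.1868,.021,14.5)
s=telemetry.read_state();pose=(s['position'],s['tool_rot']);im=vision.camera('wrist');np.save('wf.npy',im);np.savez('pf.npz',p=pose[0],q=pose[1])
cv2.imwrite('pics/wf.png',im[:,:,::-1])
E
```

```text
t 13.5 pos [0.5568 0.187  0.2778] hdg 14.7 q [ 0.3   0.31  1.66 -0.    1.17  1.62] w 0.0597
rot first: [0.0001 0.0003 0.0035] then d: [0.0004 0.0003 0.2568]  d w/o rot [4.000e-04 2.000e-04 2.568e-01]
```

The marks are at (537.1,-80.3) and (536.3,-64.3) mm: 16.1 mm apart, 24 mm long, yaw 2.8°, all as specified. Now I'll measure the blades in the forceps frame.

```bash
cat > fm.py <<'E'
from h import *
def blades(im,pose,org,yaw,z,thr,xs):
    g=cv2.cvtColor(im,cv2.COLOR_RGB2GRAY); vv,uu=np.mgrid[0:400,0:640]
    P=plane('wrist',np.c_[uu.ravel(),vv.ravel()],z,pose)[:,:2]*1000-org
    a=np.radians(yaw);X=(P@[np.cos(a),np.sin(a)]).reshape(400,640);Y=(P@[-np.sin(a),np.cos(a)]).reshape(400,640)
    for x in xs:
        k=(abs(X-x)<1.5)&(abs(Y)<34); y=Y[k]; v=g[k].astype(float)
        b=np.arange(-34,35,1.);h=[v[(y>=i)&(y<i+1)].mean() if ((y>=i)&(y<i+1)).any() else -1 for i in b]
        print(x,' '.join(f'{int(i)}' for i in h))
E
python3 - <<'E'
from fm import *
n=np.load('pf.npz');blades(np.load('wf.npy'),(n['p'],n['q']),np.array([460.4,161.8]),14.5,.046,0,[-10,0,60,90,110,145,148,151,154])
E
```

```text
-10 15 16 15 -1 16 15 16 15 -1 17 15 17 16 -1 18 47 54 56 -1 55 54 34 17 -1 34 129 160 165 -1 166 167 166 165 -1 168 168 168 168 -1 169 168 169 143 -1 124 122 117 74 -1 26 12 21 29 -1 33 29 34 25 -1 14 16 14 15 -1 12 9 13 10 -1
0 14 14 -1 15 36 87 109 -1 109 110 112 109 -1 111 98 105 111 110 -1 108 109 89 90 -1 107 144 168 176 -1 176 176 174 174 -1 172 167 167 166 -1 169 172 172 149 -1 129 124 120 100 83 -1 75 77 79 79 -1 79 78 73 76 -1 79 77 78 78 -1 79 75 49 -1
60 16 -1 14 13 79 110 108 -1 103 112 116 116 117 -1 107 102 111 116 117 108 -1 103 107 118 122 115 -1 94 83 79 79 84 -1 105 115 114 107 111 -1 116 114 116 116 106 109 -1 112 119 115 91 80 -1 80 80 80 80 78 -1 81 80 79 81 79 -1 80 81 77 41 -1
90 17 15 12 40 44 70 80 81 80 82 81 82 82 80 81 83 80 92 106 120 121 120 118 96 84 82 79 81 81 82 82 -1 82 81 81 82 83 82 -1 82 81 81 82 82 81 -1 81 86 113 123 120 121 -1 103 85 83 82 81 81 -1 82 81 81 81 82 77 -1 51 -1
110 15 16 15 20 63 79 81 81 -1 82 94 116 121 122 124 108 108 117 124 121 124 103 84 -1 81 80 82 83 80 81 82 -1 83 81 82 81 81 82 -1 81 81 80 82 81 80 82 -1 81 85 107 122 
[... 411 characters left out ...]
82 94 119 125 127 126 -1 126 125 125 123 121 123 123 125 125 -1 122 124 124 123 122 124 124 123 -1 124 117 174 190 184 130 88 83 -1 110 121 122 121 120 123 121 104 67 66 -1
151 15 -1 16 23 88 123 128 127 127 127 -1 126 127 127 126 137 172 179 151 121 -1 92 84 82 86 105 121 125 125 -1 125 125 124 124 124 123 123 122 123 -1 123 123 124 123 124 125 123 125 -1 124 123 162 186 181 138 92 108 125 120 121 121 122 122 124 123 105 59 -1 -1
154 -1 14 16 29 90 121 128 127 126 127 -1 126 127 126 125 125 127 126 125 -1 125 122 122 122 122 123 124 125 125 -1 126 126 124 124 124 124 124 123 125 -1 123 123 124 123 122 123 123 123 -1 123 124 125 126 127 115 107 116 120 -1 122 121 121 122 121 122 105 53 12 -1
```

The tips sit at y −16.2 and +18.7 mm in the assumed frame, 35 mm apart, so the forceps lie about 1 mm to the left. I'll shift by that and descend.

To row units: 0.04 m is 0.1333, 0.03 m is 0.1.

Call:
run_rows:
  motion: [0.0033, -0.0033, 0.1, 0, 0, 0, 0, 0, 0.1333, 0, 0, 0, 0, 0, 0.1333, 0, 0, 0, 0, 0, 0.1333, 0, 0, 0, 0, 0, 0.1, 0, 0, 0, 0, 0, 0.0667, 0, 0, 0, 0, 0, 0.0667, 0, 0, 0, 0, 0, 0.0667, 0, 0, 0, 0, 0, 0.0333, 0, 0, 0, 0, 0, 0.0217, 0, 0, 0, 0, 0, 0, 0, 0, 0, 0, 0, 0, 0, 0, 0]

```text
t: 14.75
position: [0.5577, 0.1891, 0.0221]
tool_rot: [-0.0, 0.992, 0.127, 0.0]
contact_force: [-0.7, 0.3, 0.3]
grip_width: 0.0602
finger_force: 0.0
```

```bash
python3 -c "from h import *;to(.5584,.1878,.021,14.5)"
```

```text
t 14.75 pos [0.5577 0.1891 0.0221] hdg 14.56 q [0.31 0.66 1.8  0.   0.68 1.62] w 0.0602
rot first: [-0.0001 -0.001   0.0011] then d: [0.0004 0.0015 0.0011]  d w/o rot [0.0004 0.0015 0.0011]
```

To row units: 0.001 m is 0.0033.

Call:
run_rows:
  motion: [0, 0.0033, 0.0033, 0, 0, 0, 0, 0, 0, 0, 0, 0, 0, 0, 0, 0, 0, 0, 0, 0, 0, 0, 0, 0, 0, 0, 0, 0, 0, 0, 0, 0, 0, 0, 0, 0, 0, 0, 0, 0, 0, 0]
  jaw: 0.031
  clamp_n: 45

```text
t: 15.45
position: [0.5579, 0.1882, 0.0209]
tool_rot: [-0.0, 0.992, 0.127, 0.001]
contact_force: [-0.3, 0.3, 4.0]
grip_width: 0.0312
finger_force: 8.1
```

Call:
run_rows:
  motion: [0, 0, 0, 0, 0, 0, 0, 0, 0, 0, 0, 0, 0, 0, 0, 0, 0, 0, 0, 0, 0, 0, 0, 0, 0, 0, 0, 0, 0, 0]
  jaw: 0.0243
  clamp_n: 45

```text
t: 15.95
position: [0.558, 0.1884, 0.0209]
tool_rot: [-0.0, 0.992, 0.126, 0.001]
contact_force: [0.9, 1.3, 5.5]
grip_width: 0.0244
finger_force: 11.6
```

To row units: -0.025 m is -0.0833, -0.02 m is -0.0667.

Call:
run_rows:
  motion: [0, 0, -0.0167, 0, 0, 0, 0, 0, -0.0333, 0, 0, 0, 0, 0, -0.0667, 0, 0, 0, 0, 0, -0.0833, 0, 0, 0, 0, 0, -0.0833, 0, 0, 0, 0, 0, -0.05, 0, 0, 0, 0, 0, 0, 0, 0, 0, 0, 0, 0, 0, 0, 0]

```text
t: 16.75
position: [0.5571, 0.1879, 0.1203]
tool_rot: [0.0, 0.992, 0.127, -0.0]
contact_force: [-0.4, -0.5, -1.0]
grip_width: 0.0246
finger_force: 9.7
```

```bash
python3 - <<'E'
from fm import *
to(.4868,-.0747,.15,2.8)
s=telemetry.read_state();pose=(s['position'],s['tool_rot']);im=vision.camera('wrist');np.save('wh.npy',im);np.savez('ph.npz',p=pose[0],q=pose[1])
R=Rn.from_quat(np.r_[pose[1][1:],pose[1][0]]).as_matrix();h=np.degrees(np.arctan2(R[1,0],R[0,0]))
# frame: TCP xy, tool heading; forceps top face 6 mm above grip point
blades(im,pose,pose[0][:2]*1000,h,pose[0][2]+.019+.006,0,[30,40,46,48,50,52,54])
E
```

```text
t 16.75 pos [0.5571 0.1879 0.1203] hdg 14.54 q [ 0.31  0.5   1.78 -0.    0.86  1.62] w 0.0246
rot first: [0.000e+00 1.000e-04 2.049e-01] then d: [-0.0831  0.2589 -0.0297]  d w/o rot [-0.134   0.2366 -0.0297]
30 49 45 45 45 46 46 42 38 37 37 38 37 37 37 37 37 38 156 186 186 201 234 238 237 242 242 242 215 189 186 186 187 186 186 186 187 187 186 187 197 237 242 242 233 187 187 186 186 186 186 183 112 68 55 41 40 39 45 52 52 48 39 38 37 37 38 38 38 -1
40 68 69 68 69 68 59 43 38 37 37 37 37 38 38 37 38 37 160 188 188 215 249 252 254 255 255 250 208 190 189 189 189 189 189 188 188 189 188 189 198 253 255 255 246 230 239 240 228 191 188 184 86 46 46 45 46 46 46 47 49 52 55 59 116 121 99 65 60 -1
46 69 68 68 68 68 66 45 38 37 37 37 37 37 37 37 38 51 169 188 188 188 189 189 233 255 255 254 211 189 188 188 188 188 188 188 189 188 189 188 214 255 255 254 238 188 188 189 189 188 188 183 74 46 47 46 46 45 45 46 46 49 51 49 55 67 63 60 60 -1
48 68 
[... 279 characters left out ...]
 41 40 40 42 187 239 242 241 242 242 248 255 254 254 237 212 201 198 209 200 188 188 188 188 188 189 212 255 255 254 232 203 199 188 193 203 200 188 74 46 47 45 46 46 47 48 53 55 63 72 140 140 85 63 64 -1
52 68 68 68 68 67 68 57 46 45 44 44 46 45 45 45 45 48 214 234 234 234 234 233 235 240 241 239 232 231 232 228 233 228 209 201 185 182 182 193 216 241 242 242 236 224 205 184 200 224 230 216 89 53 55 53 53 54 56 59 66 75 89 119 165 155 93 69 68 -1
54 55 67 68 68 68 68 60 46 45 45 45 46 45 45 45 45 54 207 233 239 240 238 240 238 239 238 238 238 237 238 237 236 236 236 236 208 185 189 228 235 235 235 235 235 223 188 185 219 234 231 195 87 57 58 58 60 63 67 75 83 104 124 125 109 102 71 68 68 -1
```

The blades are at y −8.6 and +7.5 mm, so the tips are 16.1 mm apart. They end about 50.5 mm ahead of the TCP and the blades are parallel. I'll carry them over the gauge.

The rows are not in the units I measure in: shifts go in shares of 300 mm and turns go in shares of 2 rad. I convert before sending: 0.033 m is 0.11, 0.03 m is 0.1, 0.105 rad is 0.0525.

Call:
run_rows:
  motion: [-0.0233, 0.04, 0, 0, 0, 0, -0.05, 0.0833, 0, 0, 0, 0, -0.0567, 0.1, 0, 0, 0, 0, -0.06, 0.11, 0, 0, 0, 0, -0.06, 0.11, 0, 0, 0, 0, -0.06, 0.11, 0, 0, 0, 0, -0.0567, 0.1, 0, 0, 0, 0, -0.05, 0.0833, 0, 0, 0, 0, -0.03, 0.052, 0, 0, 0, 0, 0, 0, 0, 0, 0, 0.05, 0, 0, 0, 0, 0, 0.0525, 0, 0, 0.0667, 0, 0, 0, 0, 0, 0.0333, 0, 0, 0, 0, 0, 0, 0, 0, 0, 0, 0, 0, 0, 0, 0]

```text
t: 18.3
position: [0.4865, -0.0747, 0.09]
tool_rot: [-0.0, 1.0, 0.024, -0.001]
contact_force: [0.5, -0.1, -0.3]
grip_width: 0.0245
finger_force: 9.7
```

```bash
cat > c.py <<'E'
from fm import *
to(.4862,-.0743,.023,2.8)
s=telemetry.read_state();pose=(s['position'],s['tool_rot']);im=vision.camera('wrist');np.save('wi.npy',im);np.savez('pi.npz',p=pose[0],q=pose[1])
R=Rn.from_quat(np.r_[pose[1][1:],pose[1][0]]).as_matrix();h=np.degrees(np.arctan2(R[1,0],R[0,0]))
blades(im,pose,pose[0][:2]*1000,h,pose[0][2]+.025,0,[38,44,48,50,52])
print('gauge plane');blades(im,pose,pose[0][:2]*1000,h,.03,0,[40,44,48,52,56,60,62,64,66])
E
python3 c.py
```

```text
t 18.3 pos [ 0.4865 -0.0747  0.09  ] hdg 2.8 q [-0.18  0.44  2.   -0.    0.7   1.35] w 0.0245
rot first: [-0.0004  0.0016  0.0001] then d: [-0.0003 -0.0004  0.067 ]  d w/o rot [-0.0002 -0.0004  0.067 ]
38 28 28 28 28 28 27 29 29 28 28 28 28 28 28 28 28 27 28 28 28 28 28 28 165 210 208 204 118 28 28 27 28 24 17 18 26 28 28 28 71 190 208 206 173 31 28 29 25 22 17 17 16 16 17 16 17 16 16 17 16 17 17 17 16 17 17 17 16 -1
44 30 28 27 28 28 28 28 29 29 29 29 28 28 29 30 31 31 31 31 31 31 31 31 103 190 182 176 97 20 20 25 21 16 17 16 18 25 18 17 56 178 187 183 136 18 16 17 17 16 15 16 16 17 17 15 17 16 16 16 16 16 15 17 16 16 16 16 16 -1
48 21 21 23 31 31 31 32 31 31 32 32 33 33 33 32 32 31 30 32 31 28 21 20 130 215 210 198 81 20 20 21 21 21 21 20 19 17 18 21 47 196 212 204 147 19 17 16 20 20 21 20 20 20 20 20 20 20 20 21 21 20 20 20 21 20 21 20 20 -1
50 21 21 21 23 22 22 23 23 23 24 23 25 24 26 24 27 22 21 22 23 21 21 20 112 215 210 199 98 21 
[... 2164 characters left out ...]
3 243 243 243 243 243 243 243 222 154 138 207 241 243 242 242 243 243 243 243 242 242 242 242 242 241 242 242 242 242 241 242 242 241 241 241 -1
64 255 255 255 255 255 255 255 249 245 244 244 245 244 244 244 244 244 244 244 244 243 243 243 243 243 243 242 243 243 243 242 242 242 243 242 242 242 242 242 242 242 242 242 242 241 242 241 241 241 241 241 241 241 241 241 241 241 240 240 240 240 240 240 240 240 240 240 240 -1
66 252 250 251 251 251 251 250 246 246 246 246 246 246 246 246 245 245 245 245 245 245 245 245 245 244 245 245 245 244 244 244 244 244 244 244 244 244 244 244 244 244 244 244 243 244 244 244 243 244 243 244 243 243 243 243 243 243 243 243 243 243 243 243 242 242 243 242 242 -1
```

To row units: 0.015 m is 0.05, -0.0005 m is -0.0017.

Call:
run_rows:
  motion: [0, -0.0017, 0.05, 0, 0, 0, 0, 0, 0.05, 0, 0, 0, 0, 0, 0.05, 0, 0, 0, 0, 0, 0.0333, 0, 0, 0, 0, 0, 0.02, 0, 0, 0, 0, 0, 0.0133, 0, 0, 0, 0, 0, 0.0033, 0, 0, 0, 0, 0, 0, 0, 0, 0, 0, 0, 0, 0, 0, 0, 0, 0, 0, 0, 0, 0]

```text
t: 19.35
position: [0.4873, -0.0742, 0.0248]
tool_rot: [0.0, 1.0, 0.024, 0.0]
contact_force: [-0.2, -0.3, -0.8]
grip_width: 0.0246
finger_force: 9.7
```

```bash
python3 c.py
python3 - <<'E'
from h import *
im=vision.camera('side'); p=proj('side',[[.5363,-.0643,.042],[.5371,-.0803,.042],[.5363,-.0643,.03],[.511,-.073,.042]]);print(p)
u,v=p[0].astype(int)
a=cv2.resize(im[v-40:v+35,u-40:u+40,::-1],None,fx=5,fy=5,interpolation=cv2.INTER_CUBIC)
w=cv2.resize(np.load('wi.npy')[80:380,160:480,::-1],(400,375)); cv2.imwrite('pics/fin.png',np.hstack([a,w]))
E
```

```text
t 19.35 pos [ 0.4873 -0.0742  0.0248] hdg 2.8 q [-0.18  0.57  2.02 -0.    0.56  1.35] w 0.0246
rot first: [ 0.0002 -0.0007 -0.0001] then d: [-0.0011  0.0001  0.0018]  d w/o rot [-0.0011  0.0001  0.0018]
38 20 20 21 19 19 19 20 20 20 20 20 20 20 20 20 18 16 18 16 17 17 16 17 160 205 204 200 111 16 16 16 16 16 16 16 17 20 20 20 65 181 204 201 169 24 17 19 19 18 17 17 17 17 16 16 17 17 17 16 16 16 17 16 16 16 17 16 16 -1
44 255 255 255 255 255 254 243 241 240 240 240 240 240 240 240 240 240 240 240 240 240 240 240 211 187 187 180 111 180 192 236 240 240 240 239 239 239 239 238 129 174 183 179 172 235 239 239 239 239 239 239 239 238 238 238 239 238 238 238 238 238 238 238 238 238 238 236 196 -1
48 255 255 255 255 255 252 239 239 238 239 239 239 239 239 238 239 238 238 238 238 238 238 238 215 211 206 194 98 157 188 218 237 237 237 237 237 237 237 236 139 192 207 200 178 233 236 236 237 236 236 236 236 236 236 236 236 235 235 235 235 235 235 2
[... 2494 characters left out ...]
 236 236 236 236 236 236 -1
64 242 242 242 242 242 242 242 242 241 241 241 241 241 241 241 241 241 241 241 241 241 240 240 240 240 240 240 240 240 239 239 239 239 239 239 239 239 238 239 238 239 238 238 238 238 238 238 238 238 238 238 238 237 237 237 237 237 237 237 237 237 237 236 236 236 236 236 236 -1
66 243 243 243 243 243 243 242 243 243 243 242 242 242 242 242 242 242 242 242 242 242 242 242 242 242 241 241 241 241 241 241 241 241 241 241 241 241 240 241 241 240 240 240 240 240 240 240 240 240 240 240 240 240 240 240 240 240 240 239 239 239 239 239 239 239 239 238 238 -1
[[326.62828362 210.04448456]
 [327.38461409 207.0790242 ]
 [326.61661705 212.89777989]
 [334.70671564 209.44015362]]
```

View pics/fin.png

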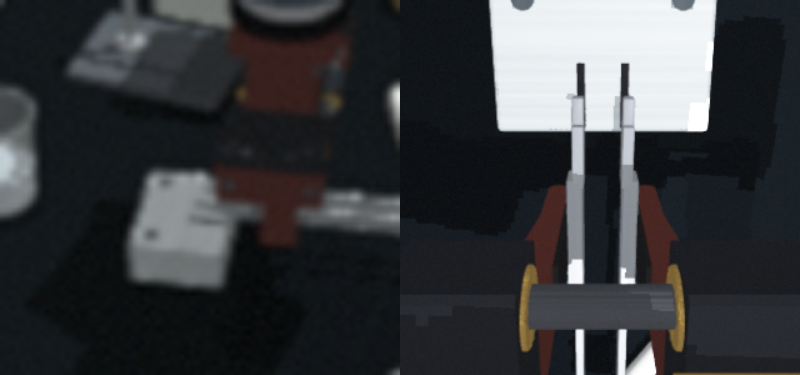

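The last picture shows each blade tip in line with its own mark. The tips are at crop (577,98) and (628,98) with the marks running on beyond them, and the forceps are level and clear of the block. I'll pull back 1.5 mm, let it settle and hand in.

To row units: -0.0015 m is -0.005, 0.001 m is 0.0033.

Call:
run_rows:
  motion: [-0.005, 0, 0.0033, 0, 0, 0, 0, 0, 0, 0, 0, 0, 0, 0, 0, 0, 0, 0, 0, 0, 0, 0, 0, 0, 0, 0, 0, 0, 0, 0, 0, 0, 0, 0, 0, 0]

```text
t: 20.05
position: [0.4856, -0.0742, 0.0235]
tool_rot: [0.0, 1.0, 0.024, 0.0]
contact_force: [0.6, 0.1, -0.4]
grip_width: 0.0246
finger_force: 9.7
```

```bash
python3 -c "from h import *;to(.4862,-.0743,.023,2.8);print(job.hand_in())"
```

```text
t 20.05 pos [ 0.4856 -0.0742  0.0235] hdg 2.79 q [-0.18  0.57  2.02  0.    0.55  1.35] w 0.0246
rot first: [ 0.     -0.0001 -0.0001] then d: [0.0006 0.0001 0.0005]  d w/o rot [0.0006 0.0001 0.0005]
the job is handed in; nothing more can be done
None
```

I handed the job in at 20 s (no verdict came back): the cover was left hanging on the hook by its handle, and the forceps are held with their tips about 16 mm apart, one over each mark and about 12 mm above the block (height worked out from the arm's position).

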